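# Screw the squat spares jar shut

### The job

The cap of the lowest, squat spares jar has been left loose: screw it clockwise (seen from above) fully home, so that the dark rib on the cap lines up with the dark rib on the jar's shoulder, and let go. Parts are still being taken from the two taller jars, so leave their caps as they stand.

Things in the scene. Friction and masses are not known exactly. Their poses are not given: they have to be found in the camera images.
- squat_cap (a joint): turn of the squat jar's cap on its neck, rad: 0 = fully home against a stop, grows anticlockwise seen from above, 1.5 = loosest. It starts between 0.7 and 1.2. The thread is stiff (about 0.12 N m) and stays where it is left; over this last quarter turn the cap turns in place, without rising or sinking, and cannot come off
- squat_cap_top (a point): centre of the flat top of the squat jar's cap, on its vertical turning axis, 98 mm above the worktop; x axis along the cap's dark rib (2 mm high, centre to edge). Cap: grey fluted cylinder, 46 mm across, 34 mm tall, free all round. White jar 92 mm across, its shoulder 38 mm below the cap's top, held to the worktop by a black suction foot 102 mm across
- middle_cap_mark (a point): point on the dark rib of the middle jar's cap, 20 mm from the cap's turning axis (x axis points from the turning axis to this point), at the height of the cap's top, 133 mm above the worktop. The same cap on a white jar 72 mm across, also held to the worktop
- tall_cap_mark (a point): point on the dark rib of the tallest jar's cap, 20 mm from its turning axis (x axis points from the turning axis to this point), at the height of the cap's top, 168 mm above the worktop. The same cap on a white jar 64 mm across, also held to the worktop. The jars stand in any order, at least 170 mm apart, centre to centre

How it is judged (in metres and radians):
At the end, for the whole second after the job is handed in: the squat jar's cap is screwed home to within 10 degrees of its stop (value of joint squat_cap below 0.175 rad); the robot touches nothing.
It fails at once if the cap of the middle jar was turned (by more than about 15 degrees) (distance of middle_cap_mark from where it was at the start of the episode above 0.006 m).
It fails at once if the cap of the tallest jar was turned (by more than about 15 degrees) (distance of tall_cap_mark from where it was at the start of the episode above 0.006 m).
It also fails if it takes over 32 s, if anything falls off the work surface, if the arm or the gripper's body presses on something with over 40 N, if the wrist force passes 120 N, or if a joint passes its speed limit or range.

### The arm

A 6-joint arm with a two-finger parallel gripper is mounted at the origin on a cart in front of the work surface, level with it; the furniture and walls round the work are solid. World frame = base frame: x ahead of the robot, y to its left, z up, the work surface at z = 0. Lengths are in m, angles in degrees, forces in N, time in s.
With the tool pointing down it reaches from about 0.4 to 0.825 m from the base axis. Payload 7 kg.
Tool frame: the origin (TCP) lies between the finger pads; the fingertips stand 14 mm ahead of it and the grasp point (between the pads) lies 5 mm behind it; z points along the fingers, y is the line along which they close (so a half turn about z gives the same grasp; the last joint's range is limited). The gripper opens to 88 mm and grips with 3 to 60 N. Pads are 19 mm wide; open, the fingers measure 130 mm over their backs; the gripper's body (78 mm by 193 mm) begins 47 mm behind the grasp point.
Start: joints at [86.694, 20.546, 0.682, 0, -70.136, -16.507], TCP at [0.229, 0.635, 0.241] pointing down, gripper open.
Joint ranges: [-176.03, 176.03], [-82.01, 121.73], [-58.28, 71.71], [-173.87, 95.51], [-174.79, -0.11], [-173.66, 173.66]. Speed limits (degrees/s): [136.94, 136.94, 172.46, 180, 180, 180].

### API

Orientations are given as [roll, pitch, yaw] about the fixed x, y, z axes, in that order (R = Rz(yaw) Ry(pitch) Rx(roll)).
In Python, from plant import status, cams, job gives the robot as it stands. The module is installed in compiled form; this text tells all that it offers.
- The arm moves only by the tool step_arm, never from a script. Its arguments are lists of equal length, an entry for each row: "xyz": the shift along the tool's x, y, z each as a share of 20 cm, from -1 to 1, a list of three; "yaw": the turn about the tool's z as a share of 360 degrees, from -1 to 1; "claw": the closure, from -1 (fully open) to 1 (shut). A call has 1 to 20 rows; each row is the pose to reach, as a shift and turn from the pose commanded when the call began, along the tool's axes at that moment, turning the shorter way round; what a row does not reach only later rows make up. A row lasts 1/12 s, in which the tool goes at most 41.7 mm and 7.16 degrees, less where a joint would pass 70% of its speed; a pose out of reach is approached as far as the arm can. A call with a number of a shift or a turn outside -1 to 1 is refused whole. A call with a gripper value outside its range is refused whole. The fingers move at their own pace and stop on an object; "grip_force" is the grip in N (left out, the last holds). Time passes only in rows, so rows that repeat a pose let the fingers close. It gives the time, the measured TCP pose, the force, the opening and the grip force at its end, in the units of the state.
- status.get_state(): the state, without advancing time (a new reading comes with each control period).
- cams.capture(name): name is "scene" or "top"; returns (picture, depth): 480x640x3 uint8, blue, green, red; 480x640 float32, m along the optical axis (not along the pixel's ray), 0 where there is no reading.
- cams.calibration(name): a dict with "mtx" (3x3 intrinsics, pixels), "camera_from_world" (4x4, takes a point from world to camera coordinates). Camera axes: x right, y down, z forward; pixel columns grow to the right and rows downward; lengths in m; the calibration is good to about 2 mm. A picture is of the moment at which its call begins. calibration takes no time and is no camera call.
- job.close_job(): hands the job in; it is judged then, once.
The state is a dict: "time_s": time; "joints": joint angles; "qd": joint speeds; "joint_torque": joint torques, N m; "tcp_pos": TCP position; "eef_rot": TCP orientation; "contact_force": force on the tool from outside, world axes, zero at the start; "moment": the same for the moment, N m; "gripper_width": finger opening in m; "gripper_force": force on a finger pad.
Only numpy, scipy, OpenCV 4.12 (cv2) and the standard library are available. Lean on these libraries where they do the work, as an engineer would, in place of code of your own. Each camera call takes 0.05 s, during which the arm holds its last target. There are 200 camera calls.

## Working session

There is one attempt and no reset: what is moved stays moved. The work goes in short steps, Python scripts to look and compute and a tool call to move; the robot and the scene stay as the last step left them, time stands still between calls to the robot, and variables do not carry over. Pictures are saved under pics/ and viewed, at most 10 in all, crops included, and the job is handed in when it is done.

Besides the shell and the picture viewer there is one more tool, called after "Emit:" in YAML: its name, and indented under it one key for each argument. step_arm: Moves the arm, as the interface text tells. Shift numbers are shares of 20 cm and turn numbers shares of 360 degrees, none past 1 either way. Its arguments: {"type":"object","properties":{"xyz":{"type":"array"},"yaw":{"type":"array"},"claw":{"type":"array"},"grip_force":{"type":"number"}},"required":["xyz","yaw","claw"]}

```bash
mkdir -p pics; python3 - <<'E'
from plant import status,cams
import cv2,numpy as np
s=status.get_state();print(s)
for n in("top","scene"):
    p,d=cams.capture(n);cv2.imwrite(f"pics/{n}0.png",p);np.save(f"{n}0.npy",d)
    c=cams.calibration(n);print(n,c)
    K=c["mtx"];T=np.linalg.inv(c["camera_from_world"])
    v,u=np.mgrid[:480,:640];P=np.stack([(u-K[0,2])/K[0,0]*d,(v-K[1,2])/K[1,1]*d,d,np.ones_like(d)],-1)@T.T
    for h in(.098,.133,.168):
        m=((abs(P[...,2]-h)<.004)&(d>0)).astype(np.uint8)
        k,l,st,ce=cv2.connectedComponentsWithStats(m)
        for i in range(1,k):
            if st[i,4]>80:
                q=P[l==i];print(n,h,st[i],ce[i].round(1),q[:,:3].mean(0).round(4),np.ptp(q[:,:2],axis=0).round(3))
E
```

```text
{'time_s': 0.0, 'joints': array([ 8.66948445e+01,  2.05894998e+01,  6.32235940e-01, -2.03223243e-02,
       -7.01349189e+01, -1.65073155e+01]), 'qd': array([-0.12455773,  0.05864303,  0.02493733, -0.00652203,  0.07858866,
        0.01882756]), 'joint_torque': array([ 3.70825786e-03, -5.82717776e+01,  2.93049842e+01,  6.99722797e+00,
        6.87510154e-03, -1.50496826e-04]), 'tcp_pos': array([0.22864536, 0.63458873, 0.23963219]), 'eef_rot': array([ 1.79906188e+02, -7.87833493e-03, -1.98193856e+01]), 'contact_force': array([0.59874316, 0.43541383, 1.19628187]), 'moment': array([-0.00779042, -0.01776047,  0.0507558 ]), 'gripper_force': 0.0, 'gripper_width': 0.08761027868888571}
top {'mtx': array([[472.30625226,   0.        , 320.72744279],
       [  0.        , 472.30625226, 242.55213959],
       [  0.        ,   0.        ,   1.        ]]), 'camera_from_world': array([[-0.00478044, -0.99998318, -0.00328309, -0.00814728],
       [-0.99023243,  0.00519127, -0.13932978,  0.53540883],
       [ 0.13934448,  0.00258496, -0.99024059,  0.99258643],
       [ 0.        ,  0.        ,  0.       
[... 4095 characters left out ...]
.51  0.025]
scene 0.168 [489  49  41  12  86] [507.6  56. ] [1.8444 0.0938 0.1682] [0.195 0.101]
scene 0.168 [229  63 347  99 936] [413.7 115.5] [1.1266 0.1641 0.168 ] [0.015 1.173]
scene 0.168 [581  65  33   9  83] [598.1  69.2] [ 1.8913 -0.2143  0.1681] [0.023 0.105]
scene 0.168 [196  96  45  13 119] [218.7 102.5] [0.8566 0.6382 0.1676] [0.083 0.127]
scene 0.168 [154 109  50  13 135] [179.3 115.1] [0.7243 0.6587 0.1681] [0.112 0.112]
scene 0.168 [566 181  35  66 211] [583.5 214.2] [ 0.9008 -0.3689  0.168 ] [0.195 0.106]
scene 0.168 [209 197  23  16 253] [219.4 204.5] [0.4775 0.2426 0.1686] [0.045 0.048]
scene 0.168 [603 230  37  22 153] [619.6 244.7] [ 0.8334 -0.4461  0.1679] [0.045 0.066]
```

```bash
python3 - <<'E'
import cv2
t=cv2.imread("pics/top0.png");cv2.imwrite("pics/crop.png",cv2.resize(t[230:340,355:475],None,fx=5,fy=5,interpolation=cv2.INTER_CUBIC))
E
```

```text
(no output)
```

View pics/top0.png

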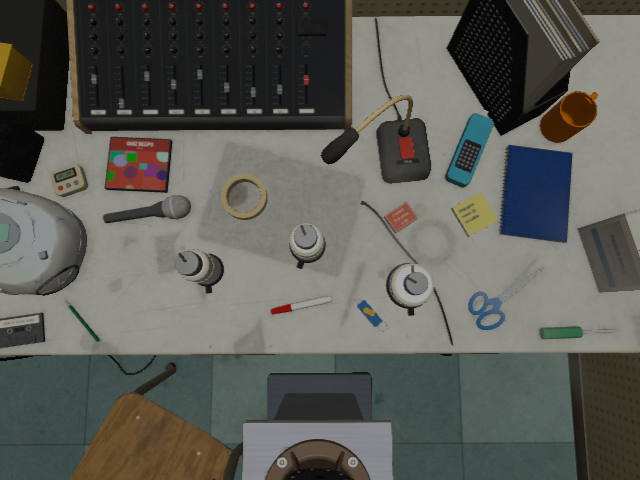

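View pics/crop.png

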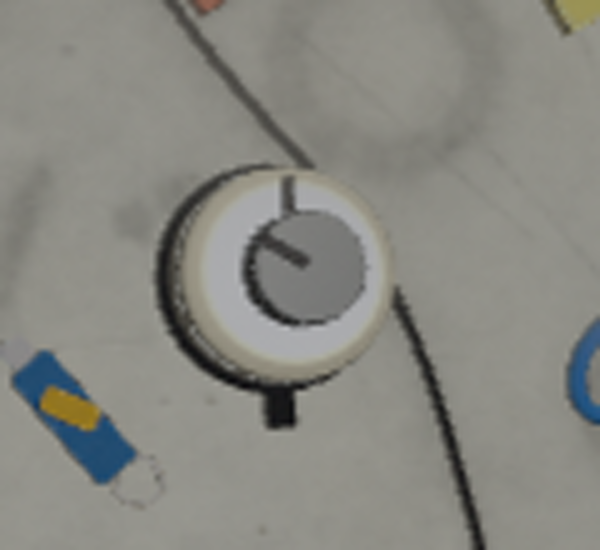

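View pics/scene0.png

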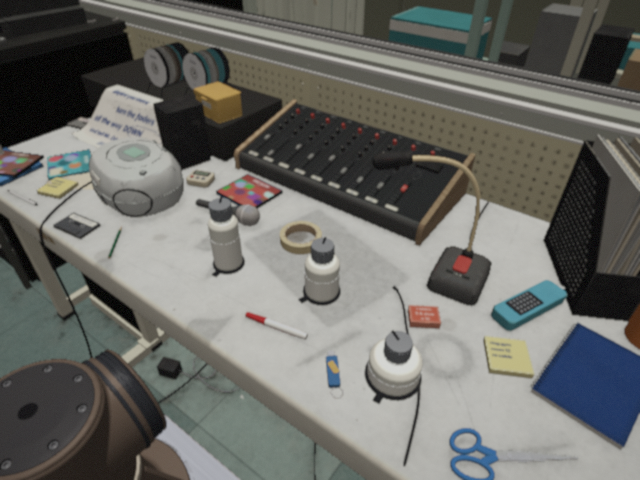

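```bash
cat > h.py <<'E'
import numpy as np
from plant import status,cams
def ray(name,u,v,z):
    c=cams.calibration(name);K=c["mtx"];T=np.linalg.inv(c["camera_from_world"])
    d=T[:3,:3]@[(u-K[0,2])/K[0,0],(v-K[1,2])/K[1,1],1];o=T[:3,3]
    return o+d*(z-o[2])/d[2]
def tool(target):
    from scipy.spatial.transform import Rotation as R
    s=status.get_state();r=R.from_euler("xyz",s["eef_rot"],degrees=True)
    return r.inv().apply(np.array(target)-s["tcp_pos"])/.2, s["eef_rot"],s["tcp_pos"]
E
python3 - <<'E'
from h import *
f=lambda x,y,z:ray("top",355+(x-2)/5,230+(y-2)/5,z)
c=f(305,267,.098);t=f(262,240,.1);s1=f(288,178,.06);s2=f(290,210,.06)
print(c,t,s1,s2)
for p,q in((t,c),(s1,c),(s2,c),(s1,s2)):
    print(np.degrees(np.arctan2(*(p-q)[[1,0]])),np.hypot(*(p-q)[:2]))
for w in([.44,.3,.24],[.5,.05,.24],[.4425,-.2043,.2],[.4425,-.2043,.082]):print(w,tool(w)[0])
E
```

```text
[ 0.44309366 -0.20277607  0.098     ] [ 0.45398182 -0.18533679  0.1       ] [ 0.48275628 -0.20431082  0.06      ] [ 0.4691886  -0.20472484  0.06      ]
58.02153923913276 0.020559191865018964
-2.2159558272287883 0.03969230567782849
-4.270911681205078 0.026167602167384122
1.747845515348472 0.013574002143922374
[0.44, 0.3, 0.24] [1.56147529e+00 1.21600721e+00 5.42133252e-04]
[0.5, 0.05, 0.24] [2.26745859e+00 2.29029072e+00 2.12985378e-03]
[0.4425, -0.2043, 0.2] [2.4279998  3.58367845 0.20397929]
[0.4425, -0.2043, 0.082] [2.42794647 3.58284151 0.79397869]
```

Emit:
step_arm:
  xyz:
    - [1, 0.8, 0]
    - [1, 0.8, 0]
    - [1, 0.8, 0]
    - [1, 0.8, 0]
    - [1, 0.8, 0]
    - [1, 0.8, 0]
    - [1, 0.8, 0]
    - [1, 0.8, 0]
  yaw: [0, 0, 0, 0, 0, 0, 0, 0]
  claw: [-1, -1, -1, -1, -1, -1, -1, -1]
  grip_force: 25

```text
time_s: 0.77
tcp_pos: [0.3638, 0.4143, 0.2408]
eef_rot: [-180.0, 0.0, -20.0]
contact_force: [-0.8, 1.0, 0.8]
gripper_width: 0.0877
gripper_force: 0.0
```

Emit:
step_arm:
  xyz:
    - [0.6, 0.9, 0]
    - [0.6, 0.9, 0]
    - [0.6, 0.9, 0]
    - [0.6, 0.9, 0]
    - [0.6, 0.9, 0]
    - [0.6, 0.9, 0]
    - [0.6, 0.9, 0]
    - [0.6, 0.9, 0]
  yaw: [0, 0, 0, 0, 0, 0, 0, 0]
  claw: [-1, -1, -1, -1, -1, -1, -1, -1]

```text
time_s: 1.43
tcp_pos: [0.4148, 0.207, 0.2407]
eef_rot: [-180.0, -0.0, -19.9]
contact_force: [0.4, 0.5, 0.7]
gripper_width: 0.088
gripper_force: 0.0
```

Emit:
step_arm:
  xyz:
    - [0.6, 0.9, 0]
    - [0.6, 0.9, 0]
    - [0.6, 0.9, 0]
    - [0.6, 0.9, 0]
    - [0.6, 0.9, 0]
    - [0.6, 0.9, 0]
    - [0.6, 0.9, 0]
    - [0.6, 0.9, 0]
  yaw: [0, 0, 0, 0, 0, 0, 0, 0]
  claw: [-1, -1, -1, -1, -1, -1, -1, -1]

```text
time_s: 2.1
tcp_pos: [0.467, -0.0026, 0.2402]
eef_rot: [180.0, 0.0, -19.9]
contact_force: [-1.1, -0.8, 0.5]
gripper_width: 0.0877
gripper_force: 0.0
```

Emit:
step_arm:
  xyz:
    - [0.23, 0.98, 0]
    - [0.23, 0.98, 0]
    - [0.23, 0.98, 0]
    - [0.23, 0.98, 0]
    - [0.23, 0.98, 0]
    - [0.23, 0.98, 0]
    - [0.23, 0.98, 0]
    - [0.23, 0.98, 0]
    - [0.23, 0.98, 0]
  yaw: [0, 0, 0, 0, 0, 0, 0, 0, 0]
  claw: [-1, -1, -1, -1, -1, -1, -1, -1, -1]

```text
time_s: 2.85
tcp_pos: [0.444, -0.2016, 0.2406]
eef_rot: [-180.0, -0.0, -19.7]
contact_force: [0.1, 0.1, -0.1]
gripper_width: 0.0878
gripper_force: 0.0
```

```bash
python3 - <<'E'
from h import *
print(tool([.4425,-.204,.082]));s=status.get_state();print(s["joints"],s["time_s"])
E
```

```text
(array([-0.00332677,  0.01394372,  0.79279073]), array([-1.79988484e+02, -3.10078682e-03, -1.96731347e+01]), array([ 0.44404655, -0.20162515,  0.24055874]))
[-1.26962224e+00  2.65246449e+00 -2.22380276e+01 -1.09668934e-02
 -6.51029306e+01  7.16011042e+01] 2.85
```

Emit:
step_arm:
  xyz:
    - [0, 0.014, 0.15]
    - [0, 0.014, 0.3]
    - [0, 0.014, 0.4]
    - [0, 0.014, 0.5]
    - [0, 0.014, 0.6]
    - [0, 0.014, 0.7]
    - [0, 0.014, 0.76]
    - [0, 0.014, 0.79]
    - [0, 0.014, 0.79]
    - [0, 0.014, 0.79]
  yaw: [0, 0, 0, 0, 0, 0, 0, 0, 0, 0]
  claw: [-1, -1, -1, -1, -1, -1, -1, -1, -1, -1]

```text
time_s: 3.68
tcp_pos: [0.4431, -0.2052, 0.083]
eef_rot: [180.0, -0.0, -19.7]
contact_force: [0.2, 0.2, 0.5]
gripper_width: 0.0876
gripper_force: 0.0
```

Emit:
step_arm:
  xyz:
    - [0, 0, 0]
    - [0, 0, 0]
    - [0, 0, 0]
    - [0, 0, 0]
    - [0, 0, 0]
    - [0, 0, 0]
    - [0, 0, 0]
    - [0, 0, 0]
    - [0, 0, 0]
    - [0, 0, 0]
    - [0, 0, 0]
    - [0, 0, 0]
  yaw: [0, 0, 0, 0, 0, 0, 0, 0, 0, 0, 0, 0]
  claw: [1, 1, 1, 1, 1, 1, 1, 1, 1, 1, 1, 1]
  grip_force: 25

```text
time_s: 4.68
tcp_pos: [0.443, -0.2051, 0.0828]
eef_rot: [-179.9, -0.0, -19.8]
contact_force: [0.7, 7.4, 2.1]
gripper_width: 0.0454
gripper_force: 25.0
```

Gripped at about 46 mm. Now turning clockwise, 50° first.

Emit:
step_arm:
  xyz:
    - [0, 0, 0]
    - [0, 0, 0]
    - [0, 0, 0]
    - [0, 0, 0]
    - [0, 0, 0]
    - [0, 0, 0]
    - [0, 0, 0]
    - [0, 0, 0]
    - [0, 0, 0]
    - [0, 0, 0]
    - [0, 0, 0]
    - [0, 0, 0]
    - [0, 0, 0]
    - [0, 0, 0]
    - [0, 0, 0]
    - [0, 0, 0]
  yaw: [0.01, 0.02, 0.03, 0.04, 0.05, 0.06, 0.07, 0.08, 0.09, 0.1, 0.11, 0.12, 0.13, 0.14, 0.14, 0.14]
  claw: [1, 1, 1, 1, 1, 1, 1, 1, 1, 1, 1, 1, 1, 1, 1, 1]

```text
time_s: 6.02
tcp_pos: [0.4424, -0.2056, 0.0827]
eef_rot: [-180.0, 0.0, -70.1]
contact_force: [-0.5, 7.2, 4.0]
gripper_width: 0.0451
gripper_force: 25.0
```

```bash
python3 - <<'E'
from h import *
s=status.get_state();print(s["moment"],s["contact_force"],s["eef_rot"],s["tcp_pos"])
E
```

```text
[ 2.11114475  0.51898421 -0.1266969 ] [-0.50591079  7.24353291  4.01958903] [-1.79982030e+02  2.42994240e-02 -7.01224265e+01] [ 0.44241854 -0.20559927  0.08271764]
```

Emit:
step_arm:
  xyz:
    - [0, 0, 0]
    - [0, 0, 0]
    - [0, 0, 0]
    - [0, 0, 0]
    - [0, 0, 0]
    - [0, 0, 0]
    - [0, 0, 0]
    - [0, 0, 0]
  yaw: [0.005, 0.01, 0.015, 0.02, 0.025, 0.03, 0.03, 0.03]
  claw: [1, 1, 1, 1, 1, 1, 1, 1]

```text
time_s: 6.68
tcp_pos: [0.4425, -0.2064, 0.0828]
eef_rot: [180.0, -0.0, -80.8]
contact_force: [-1.3, -2.6, 3.6]
gripper_width: 0.0454
gripper_force: 25.0
```

```bash
python3 - <<'E'
from h import *
s=status.get_state();print(s["moment"],s["contact_force"],s["eef_rot"],s["tcp_pos"])
E
```

```text
[-0.91852792  0.39364101  0.75761587] [-1.26310377 -2.61973258  3.61800252] [ 1.79988609e+02 -4.09956150e-02 -8.08125815e+01] [ 0.44245425 -0.20636168  0.08278415]
```

Emit:
step_arm:
  xyz:
    - [0, 0, 0]
    - [0, 0, 0]
    - [0, 0, 0]
    - [0, 0, 0]
    - [0, 0, 0]
    - [0, 0, 0]
    - [0, 0, 0]
    - [0, 0, 0]
  yaw: [0, 0, 0, 0, 0, 0, 0, 0]
  claw: [-1, -1, -1, -1, -1, -1, -1, -1]

```text
time_s: 7.35
tcp_pos: [0.4424, -0.2059, 0.0825]
eef_rot: [180.0, 0.0, -81.0]
contact_force: [0.2, -0.0, -0.3]
gripper_width: 0.0867
gripper_force: 0.0
```

Emit:
step_arm:
  xyz:
    - [0, 0, -0.1]
    - [0, 0, -0.2]
    - [0, 0, -0.4]
    - [0, 0, -0.6]
    - [0, 0, -0.8]
    - [0, 0, -0.8]
    - [0, 0, -0.8]
  yaw: [0, 0, 0, 0, 0, 0, 0]
  claw: [-1, -1, -1, -1, -1, -1, -1]

```text
time_s: 7.93
tcp_pos: [0.4437, -0.2061, 0.2453]
eef_rot: [-179.7, -0.1, -81.0]
contact_force: [-0.9, 0.2, -1.8]
gripper_width: 0.0873
gripper_force: 0.0
```

Emit:
step_arm:
  xyz:
    - [0.9, 0, 0]
    - [0.9, 0, 0]
    - [0.9, 0, 0]
    - [0.9, 0, 0]
    - [0.9, 0, 0]
    - [0.9, 0, 0]
    - [0.9, 0, 0]
  yaw: [0, 0, 0, 0, 0, 0, 0]
  claw: [-1, -1, -1, -1, -1, -1, -1]

```text
time_s: 8.52
tcp_pos: [0.4696, -0.3841, 0.2404]
eef_rot: [179.8, 0.1, -81.1]
contact_force: [-0.4, 0.1, 0.6]
gripper_width: 0.0873
gripper_force: 0.0
```

```bash
python3 - <<'E'
from h import *
import cv2
for n,(a,b,c,d) in dict(top=(230,340,355,475),scene=(290,410,340,460)).items():
    p,_=cams.capture(n);cv2.imwrite(f"pics/{n}1.png",p);cv2.imwrite(f"pics/{n}1c.png",cv2.resize(p[a:b,c:d],None,fx=5,fy=5,interpolation=cv2.INTER_CUBIC))
print(status.get_state()["tcp_pos"])
E
```

```text
[ 0.46998307 -0.3829647   0.24162418]
```

View pics/top1c.png

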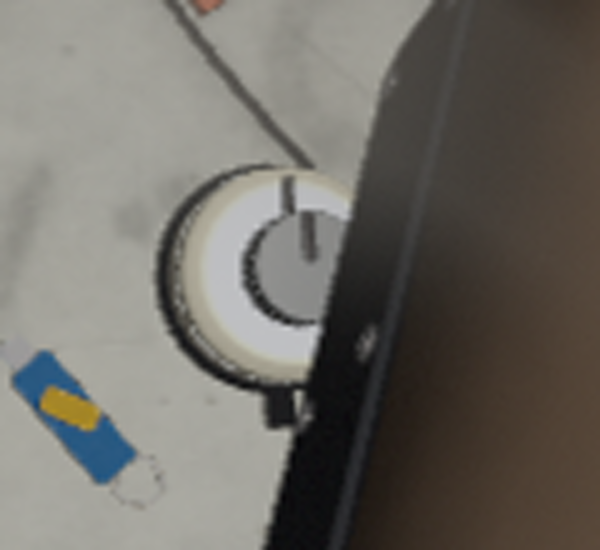

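View pics/scene1c.png

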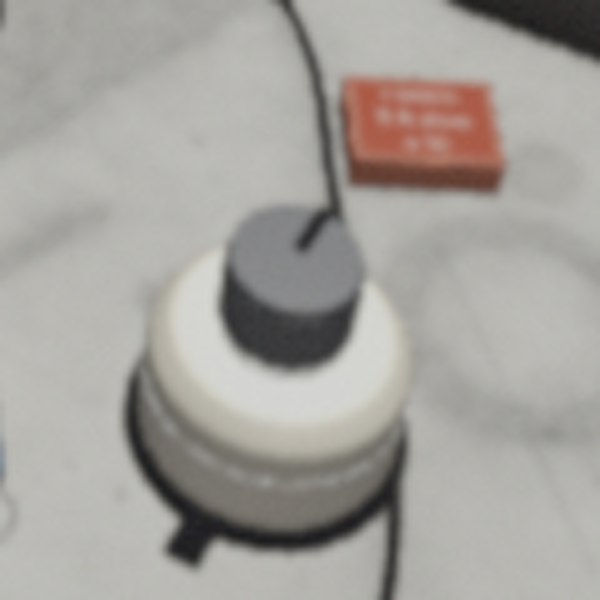

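```bash
python3 - <<'E'
from h import *
import cv2
def fit(img,x0,x1,y0,y1,z):
    g=cv2.cvtColor(img,cv2.COLOR_BGR2GRAY).astype(float)
    r=g[y0:y1,x0:x1];print(r.astype(int))
    v,u=np.mgrid[y0:y1,x0:x1]
    w=np.clip(np.median(r,axis=1,keepdims=True)-15-r,0,None)
    pts=[];ws=[]
    for i in range(r.shape[0]):
        if w[i].sum()>20: pts.append(ray("top",(u[i]*w[i]).sum()/w[i].sum(),y0+i,z)); ws.append(w[i].sum())
    P=np.array(pts);k=np.polyfit(P[:,0],P[:,1],1)
    print("angle",np.degrees(np.arctan(k[0])),"mean",P.mean(0))
p=cv2.imread("pics/top1.png")
fit(p,412,422,273,282,.1)
fit(p,408,418,265,272,.06)
E
```

```text
[[125 136 141  92  72  75 129 137 137 133]
 [140 141 140  93  73  74 128 138 137 137]
 [142 141 140  91  73  75 128 137 137 136]
 [142 141 141 102  78  68 127 137 137 136]
 [142 142 141 102  79  65 127 137 136 136]
 [142 142 141 101  85  70 127 137 136 136]
 [141 141 140 101  84  71 104 132 136 136]
 [141 141 140 118  90  72 103 132 136 136]
 [141 141 140 118  90  73 104 132 136 136]]
angle 3.3674766720722986 mean [ 0.455105   -0.20437756  0.1       ]
[[167 167 167 137 106 111 157 166 166 163]
 [174 177 181 120  79 111 172 180 179 173]
 [185 185 185 119  76 116 176 184 184 183]
 [186 187 186 119  77 117 176 185 186 185]
 [187 187 187 125  79  92 174 186 186 186]
 [187 187 186 123  79  91 174 186 186 186]
 [187 188 187 122  78  72 174 186 186 186]]
angle -1.5828398168867217 mean [ 0.4768193  -0.20395922  0.06      ]
```

The ribs look about 0–5° apart. There's plenty of time left, so I'll regrasp and press firmly on the stop to be sure.

```bash
python3 - <<'E'
from h import *
print(tool([.4425,-.2045,.083]))
E
```

```text
(array([-0.90189522, -0.00474846,  0.79418351]), array([ 1.79923862e+02,  6.78254587e-02, -8.10110127e+01]), array([ 0.46998307, -0.3829647 ,  0.24162418]))
```

Emit:
step_arm:
  xyz:
    - [-0.9, 0, 0]
    - [-0.9, 0, 0]
    - [-0.9, 0, 0]
    - [-0.9, 0, 0]
    - [-0.9, 0, 0]
    - [-0.9, 0, 0]
    - [-0.9, 0, 0]
    - [-0.9, 0, 0]
  yaw: [0, 0, 0, 0, 0, 0, 0, 0]
  claw: [-1, -1, -1, -1, -1, -1, -1, -1]

```text
time_s: 9.28
tcp_pos: [0.4425, -0.2055, 0.2429]
eef_rot: [-179.9, -0.0, -80.9]
contact_force: [-0.8, -1.7, 0.8]
gripper_width: 0.0877
gripper_force: 0.0
```

Emit:
step_arm:
  xyz:
    - [0, 0, 0.15]
    - [0, 0, 0.3]
    - [0, 0, 0.4]
    - [0, 0, 0.5]
    - [0, 0, 0.6]
    - [0, 0, 0.7]
    - [0, 0, 0.76]
    - [0, 0, 0.79]
    - [0, 0, 0.79]
    - [0, 0, 0.79]
  yaw: [0, 0, 0, 0, 0, 0, 0, 0, 0, 0]
  claw: [-1, -1, -1, -1, -1, -1, -1, -1, -1, -1]

```text
time_s: 10.12
tcp_pos: [0.4425, -0.2065, 0.0846]
eef_rot: [180.0, -0.0, -81.0]
contact_force: [-0.6, -0.5, 0.1]
gripper_width: 0.0878
gripper_force: 0.0
```

Emit:
step_arm:
  xyz:
    - [0, 0, 0]
    - [0, 0, 0]
    - [0, 0, 0]
    - [0, 0, 0]
    - [0, 0, 0]
    - [0, 0, 0]
    - [0, 0, 0]
    - [0, 0, 0]
    - [0, 0, 0]
    - [0, 0, 0]
    - [0, 0, 0]
    - [0, 0, 0]
    - [0, 0, 0]
    - [0, 0, 0]
    - [0, 0, 0]
    - [0, 0, 0]
    - [0, 0, 0]
    - [0, 0, 0]
  yaw: [0, 0, 0, 0, 0, 0, 0, 0, 0, 0, 0.005, 0.01, 0.015, 0.02, 0.025, 0.03, 0.03, 0.03]
  claw: [1, 1, 1, 1, 1, 1, 1, 1, 1, 1, 1, 1, 1, 1, 1, 1, 1, 1]
  grip_force: 25

```text
time_s: 11.62
tcp_pos: [0.4421, -0.2062, 0.0846]
eef_rot: [180.0, -0.0, -91.7]
contact_force: [-2.7, -2.6, 3.9]
gripper_width: 0.0455
gripper_force: 25.0
```

```bash
python3 - <<'E'
from h import *
s=status.get_state();print(s["moment"],s["contact_force"],s["eef_rot"],s["tcp_pos"])
E
```

```text
[-0.6845722   0.78315742  0.68117212] [-2.7256482  -2.63160648  3.91815888] [ 1.79963563e+02 -2.87619012e-02 -9.17079567e+01] [ 0.44214938 -0.20619176  0.08464071]
```

Emit:
step_arm:
  xyz:
    - [0, 0, 0]
    - [0, 0, 0]
    - [0, 0, 0]
    - [0, 0, 0]
    - [0, 0, 0]
    - [0, 0, 0]
    - [0, 0, 0]
    - [0, 0, 0]
  yaw: [0, 0, 0, 0, 0, 0, 0, 0]
  claw: [-1, -1, -1, -1, -1, -1, -1, -1]

```text
time_s: 12.28
tcp_pos: [0.4424, -0.2059, 0.0845]
eef_rot: [180.0, 0.0, -91.8]
contact_force: [0.0, -0.3, 0.1]
gripper_width: 0.0872
gripper_force: 0.0
```

Emit:
step_arm:
  xyz:
    - [0, 0, -0.1]
    - [0, 0, -0.2]
    - [0, 0, -0.4]
    - [0, 0, -0.6]
    - [0, 0, -0.8]
    - [0, 0, -0.8]
    - [0, 0, -0.8]
  yaw: [0, 0, 0, 0, 0, 0, 0]
  claw: [-1, -1, -1, -1, -1, -1, -1]

```text
time_s: 12.87
tcp_pos: [0.4437, -0.2061, 0.2473]
eef_rot: [-179.7, -0.0, -91.8]
contact_force: [-0.5, 0.5, 0.2]
gripper_width: 0.0877
gripper_force: 0.0
```

Emit:
step_arm:
  xyz:
    - [0.95, 0, 0]
    - [0.95, 0, 0]
    - [0.95, 0, 0]
    - [0.95, 0, 0]
    - [0.95, 0, 0]
    - [0.95, 0, 0]
    - [0.95, 0, 0]
    - [0.95, 0, 0]
  yaw: [0, 0, 0, 0, 0, 0, 0, 0]
  claw: [-1, -1, -1, -1, -1, -1, -1, -1]

```text
time_s: 13.53
tcp_pos: [0.4357, -0.3954, 0.2432]
eef_rot: [179.9, 0.1, -91.9]
contact_force: [-0.2, -0.2, 0.4]
gripper_width: 0.0876
gripper_force: 0.0
```

```bash
python3 - <<'E'
from h import *
import cv2
p,_=cams.capture("top");cv2.imwrite("pics/top2c.png",cv2.resize(p[230:340,355:475],None,fx=5,fy=5,interpolation=cv2.INTER_CUBIC))
E
```

```text
(no output)
```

View pics/top2c.png

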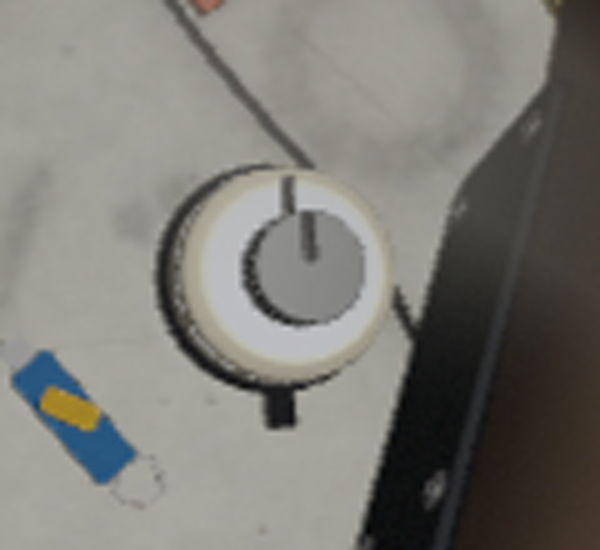

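The cap rib (crop 307,212 to 312,260) hasn't moved after another 11° of turning against about 0.7 N m. The cap is on its stop, in line with the shoulder rib, and the gripper is clear.

```bash
python3 -c "
from plant import job;print(job.close_job())"
```

```text
the job is handed in; nothing more can be done
None
```

The squat jar's cap is screwed home against its stop with its rib in line with the shoulder rib, the gripper has let go and is clear, the other two caps were not touched, and the job is handed in (about 13.6 s used; no verdict was returned).

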